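# Lock a fresh filter cartridge into the fume extractor

## Task

Fit the round filter cartridge into the intake on top of the bench fume extractor: lower it with its two lugs through the two slots of the collar, press it down against the spring and turn it clockwise, seen from above, to the stop, so that it springs up into its lock. Let go of it, and do not disturb the other things on the bench.

Things in the scene. Friction and masses are not known exactly. Their poses are not given: they have to be found in the camera images.
- cartridge: Loose filter cartridge, about 0.22 kg, upright on the bench. Origin: centre of its underside; z up; x along its grip bar (a half turn about z changes nothing). From below: a neck 70 mm across, z 0 to 22 mm, bevelled to 62 mm at its foot; a drum 110 mm across, z 22 to 66 mm, white pleats between black discs; on its flat top the grey grip bar.
- grip_bar (a point): Middle of the cartridge's grip bar, 80 mm above its underside, on its axis; axes as the cartridge's. The bar stands upright along x: 84 mm long, 14 mm thick, from 66 mm (drum's flat top) to 94 mm above the underside; pinch it across (along y) from above.
- lugs (a point): On the cartridge's axis, 7 mm above its underside, midway between its two lugs. They stick out of the neck at +x and -x, under the ends of the grip bar: each is 16 mm wide, reaches out to 42 mm from the axis and spans 4 to 10 mm above the underside.
- extractor: Fume extractor, fixed: white case 160 x 160 mm, top face at 84 mm, with a round aluminium intake collar 112 mm across on it, rising to 98 mm. Origin: centre of its underside, on the collar's axis; z up; front (switch, knob) to -x. The collar's slots are at front and back (-x, +x). Ribs on the case's top round the collar: one at each slot, a pair at each lock place.
- intake (a point): Centre of the collar's upper face, 98 mm up. Its x axis runs through both slots (a half turn changes nothing), z up. Bore 74 mm across; slots 26 mm wide, reaching 45 mm from the axis: lugs have 0.13 rad of play either way. The rim is 8 mm thick; a cartridge resting on it with lugs beside the slots has its underside only 4 mm below this point.
- seal (a joint): Sprung seal ring in the bore: travel in m, 0 when free, growing downward to 0.011. Free, it meets the cartridge's underside 13 mm below the collar's upper face; it pushes up with 5 N at first, 0.5 N more per mm. With its underside 18 to 22 mm below the collar's face the cartridge's lugs are under the rim and it turns, clockwise only; at 22 mm the drum meets the collar.
- lock_place (a point): The intake's centre again, but x points where lugs and grip bar must lie when locked: 75 degrees (1.31 rad) clockwise, seen from above, from the slots. Notches under the rim catch lugs up to 0.09 rad short of this; a stop ends the turn 0.06 rad beyond. Let go in the notches, the cartridge rises: underside 15 mm below this point (18 mm if short of them).
- cleaner: Bystander: orange-brown round tip cleaner cup filled with brass wool, 67 mm in diameter, 62 mm high. Origin: centre of its underside.
- pump_bottle: Bystander: white solvent bottle with a black dish on top, 58 mm in diameter, 124 mm high. Origin: centre of its underside.
- tape: Bystander: roll of blue tape lying flat, 90 mm in diameter, 19 mm high. Origin: centre of its underside.

How it is judged:
At the end, for the whole second after the job is handed in: The cartridge sits locked in the intake: grip bar within 0.17 rad of the lock direction, underside 12.5 to 16.8 mm below the collar's upper face (risen into the notches), centred within 5 mm, upright within 0.08 rad, at rest (angle between the x axis of cartridge and the x axis of lock_place, either way round below 0.17 rad and z of cartridge in the frame of intake between -0.0168 and -0.0125 m and horizontal distance between cartridge and intake below 0.005 m and angle between cartridge's own z axis and vertical below 0.08 rad and linear speed of cartridge below 0.02 m/s); the robot touches nothing.
It fails at once if the tip cleaner, the pump bottle or the tape roll is pushed more than 30 mm away or knocked over (distance of any of cleaner, pump_bottle, tape from where it was at the start of the episode above 0.03 m or angle between any of cleaner, pump_bottle's own z axis and vertical above 0.5 rad).
It also fails if it takes over 48 s, if anything falls off the work surface, if the arm or the gripper's body presses on something with over 40 N, if the wrist force passes 120 N, or if a joint passes its speed limit or range.

## Robot

A 7-joint arm with a two-finger parallel gripper is mounted at the origin on a cart in front of the work surface, level with it; the furniture and walls round the work are solid. World frame = base frame: x ahead of the robot, y to its left, z up, the work surface at z = 0. Lengths are in m, angles in rad, forces in N, time in s.
With the tool pointing down it reaches from about 0.425 to 0.875 m from the base axis. Payload 4.7 kg.
Tool frame: the origin (TCP) lies on the centre line of the jaws, within the pads' length; the fingertips stand ahead of it and the grasp point (between the pads) lies 2 mm behind it (nose_length is the z of the fingertips in the tool frame, in m); z points along the fingers, y is the line along which they close (so a half turn about z gives the same grasp; the last joint's range is limited). The gripper opens to 87 mm and grips with 3 to 60 N. Pads are 19 mm wide; open, the fingers measure 117 mm over their backs; the gripper's body (75 mm by 190 mm) begins 51 mm behind the grasp point.
Start: joints at [1.362, 0.321, -0.07, 1.45, 0.023, 1.371, -0.057], TCP at [0.144, -0.634, 0.24] pointing down, gripper open.
Joint ranges: [-2.86, 2.86], [-0.3, 2.09], [-1.38, 1.24], [0.06, 2.45], [-1.56, 4.7], [0.09, 2.05], [-2.69, 2.69]. Speed limits (rad/s): [2.57, 2.57, 3.14, 3.14, 3.14, 3.14, 3.14].

## Interface

Orientations are given as a rotation vector (axis times angle).
In Python, from bench import * gives the robot as it stands.
- The arm moves only by the tool send_rows, never from a script. Its arguments are lists of equal length, an entry for each row: "xyz": the shift along the tool's x, y, z in mm, a list of three; "dr": the turn, a rotation vector about the tool's x, y, z in rad, a list of three. A call has exactly 10 rows; each row is the pose to reach, as a shift and turn from the pose commanded when the call began, along the tool's axes at that moment; what a row does not reach only later rows make up. A row lasts 1/12 s, in which the tool goes at most 41.7 mm and 7.16 degrees, less where a joint would pass 70% of its speed; a pose out of reach is approached as far as the arm can. A call with a gripper value outside its range is refused whole. "jaw" is the finger opening in mm, from 0 to 87, set as the call begins (left out, the last holds). The fingers move at their own pace and stop on an object; "grip_force" is the grip in N (left out, the last holds). Time passes only in rows, so rows that repeat a pose let the fingers close, or fill a call up. It gives the time, the measured TCP pose, the force, the opening and the grip force at its end, in the units of the state.
- get_state(): the state, without advancing time (a new reading comes with each control period).
- get_image(name): name is "scene" or "top" or "wrist"; returns the picture (384x512x3 uint8, red, green, blue); there is no depth.
- calibration(name): a dict with "vfov" (degrees; the focal length in pixels is half the picture's height over the tangent of half this angle, whatever the lens; pixels are square), "cx", "cy" (the principal point, pixels), "rvec" (rotation vector, rad) and "tvec" (3), from world to camera coordinates, as OpenCV has them; the wrist camera has in their place "hand_eye" (4x4, takes a point from camera to tool coordinates, whose origin is the TCP and whose axes are the flange's). Camera axes: x right, y down, z forward; pixel columns grow to the right and rows downward; lengths in m; the calibration is good to about 2 mm. A picture is of the moment at which its call begins: read the wrist's pose just before it. calibration takes no time and is no camera call.
- close_job(): hands the job in; it is judged then, once.
The state is a dict: "time": time; "joint_positions": joint angles; "qd": joint speeds; "joint_torque": joint torques, N m; "position": TCP position; "tool_rot": TCP orientation; "ft_force": force on the tool from outside, world axes, zero at the start; "torque": the same for the moment, N m; "grip_width": opening from 0.0 (shut) to 1.0 (fully open); "grip_force": force on a finger pad.
Only numpy, scipy, OpenCV 4.12 (cv2) and the standard library are available. Lean on these libraries where they do the work, as an engineer would, in place of code of your own. Each camera call takes 0.05 s, during which the arm holds its last target. There are 200 camera calls.

## Working session

There is one attempt and no reset: what is moved stays moved. The work goes in short steps, Python scripts to look and compute and a tool call to move; the robot and the scene stay as the last step left them, time stands still between calls to the robot, and variables do not carry over. Pictures are saved under pics/ and viewed, at most 10 in all, crops included, and the job is handed in when it is done.

Besides the shell and the picture viewer there is one more tool, called after "Call:" as name(argument=value, ...) on one line, values as JSON. send_rows: Moves the arm, as the interface text tells. Its arguments: {"type":"object","properties":{"xyz":{"type":"array"},"dr":{"type":"array"},"jaw":{"type":"number"},"grip_force":{"type":"number"}},"required":["xyz","dr"]}

```bash
mkdir -p pics; python3 - <<'E'
from bench import *
import cv2,numpy as np
s=get_state(); print({k:np.round(v,3) for k,v in s.items()})
a=get_image("scene");b=get_image("top")
cv2.imwrite("pics/a.png",a[:,:,::-1]);cv2.imwrite("pics/b.png",b[:,:,::-1])
for n in("scene","top","wrist"):print(n,calibration(n))
E
```

```text
{'time': np.float64(0.0), 'joint_positions': array([ 1.362,  0.322, -0.07 ,  1.452,  0.023,  1.371, -0.057]), 'qd': array([ 0.001, -0.001,  0.   , -0.   ,  0.   ,  0.001,  0.002]), 'joint_torque': array([-0.0000e+00, -4.9128e+01, -4.0400e-01, -3.1252e+01, -6.4000e-02,
        4.4000e-02,  0.0000e+00]), 'position': array([ 0.143, -0.633,  0.238]), 'tool_rot': array([-3.12 , -0.349,  0.   ]), 'ft_force': array([-0.159, -0.596, -0.237]), 'torque': array([-0.022, -0.004, -0.005]), 'grip_force': np.float64(0.0), 'grip_width': np.float64(0.998)}
scene {'vfov': 47.754548355838516, 'cx': 264.9225325885505, 'cy': 193.22660556122122, 'rvec': array([ 1.81191817, -0.96751062,  0.64226118]), 'tvec': array([-0.56018271,  0.19180206,  0.9137544 ])}
top {'vfov': 55.983111013798045, 'cx': 253.83765592523338, 'cy': 191.86163349128182, 'rvec': array([ 2.15623585, -2.12035925,  0.17072467]), 'tvec': array([-0.3132149 ,  0.57697131,  1.19760979])}
wrist {'vfov': 61.37848303127001, 'cx': 256.47578220751296, 'cy': 188.73881348927858, 'hand_eye': array([[-8.46479104e-04, -9.63636360e-01, -2.67215737e-01,
         7.23017108e-02],
       [ 9.99999567e-01, -7.12157619e-04, -5.99582061e-04,
        -7.47376747e-04],
       [ 3.87479352e-04, -2.67216128e-01,  9.63636545e-01,
        -1.45478115e-01],
       [ 0.00000000e+00,  0.00000000e+00,  0.00000000e+00,
         1.00000000e+00]])}
```

View pics/a.png

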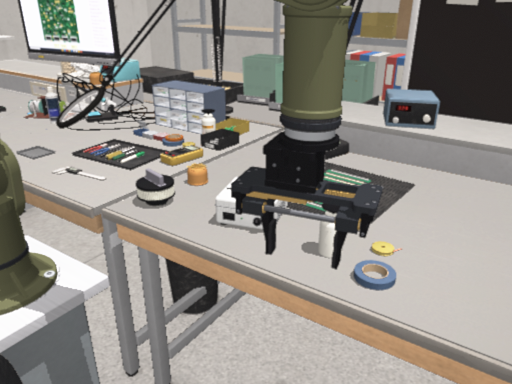

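View pics/b.png

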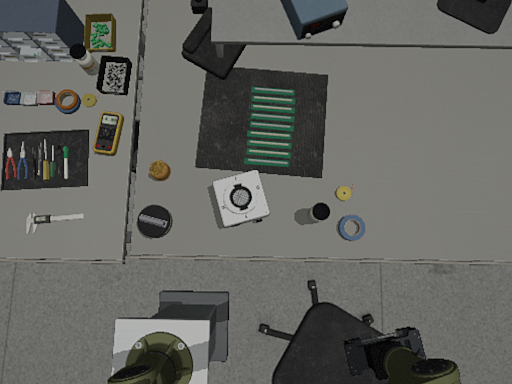

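The top view shows the cartridge at (154,221) with its bar nearly horizontal, the extractor collar at (241,198), the cleaner at (159,170), the bottle at (320,212) and the tape at (351,227). I'll enlarge that part of the view and measure it.

```bash
cat > h.py <<'E'
from bench import *
import cv2,numpy as np
from scipy.spatial.transform import Rotation as R
def cam(n,s=None):
    c=calibration(n);f=192/np.tan(np.radians(c["vfov"])/2)
    K=np.array([[f,0,c["cx"]],[0,f,c["cy"]],[0,0,1]])
    if n=="wrist":
        T=np.eye(4);T[:3,:3]=R.from_rotvec(s["tool_rot"]).as_matrix();T[:3,3]=s["position"]
        M=T@np.array(c["hand_eye"]);return K,M[:3,:3],M[:3,3]
    r=R.from_rotvec(c["rvec"]).as_matrix();return K,r.T,-r.T@np.array(c["tvec"])
def ray(C,uv,z):
    K,r,o=C;uv=np.atleast_2d(uv).astype(float)
    d=np.c_[uv,np.ones(len(uv))]@np.linalg.inv(K).T@r.T
    return o+d*((z-o[2])/d[:,2])[:,None]
def proj(C,p):
    K,r,o=C;q=(np.atleast_2d(p)-o)@r@K.T;return q[:,:2]/q[:,2:]
E
python3 - <<'E'
from h import *
b=cv2.imread("pics/b.png");C=cam("top")
for n,uv,z in [("cart",(154,220),.094),("coll",(241,198),.098),("cleaner",(159,170),.06),("bottle",(320,212),.124),("tape",(351,227),.019)]:print(n,ray(C,uv,z)[0].round(3))
cv2.imwrite("pics/c.png",cv2.resize(b[150:250,130:290],None,fx=5,fy=5,interpolation=cv2.INTER_CUBIC))
E
```

```text
cart [0.476 0.021 0.094]
coll [ 0.553 -0.262  0.098]
cleaner [0.651 0.024 0.06 ]
bottle [ 0.508 -0.516  0.124]
tape [ 0.469 -0.642  0.019]
```

View pics/c.png

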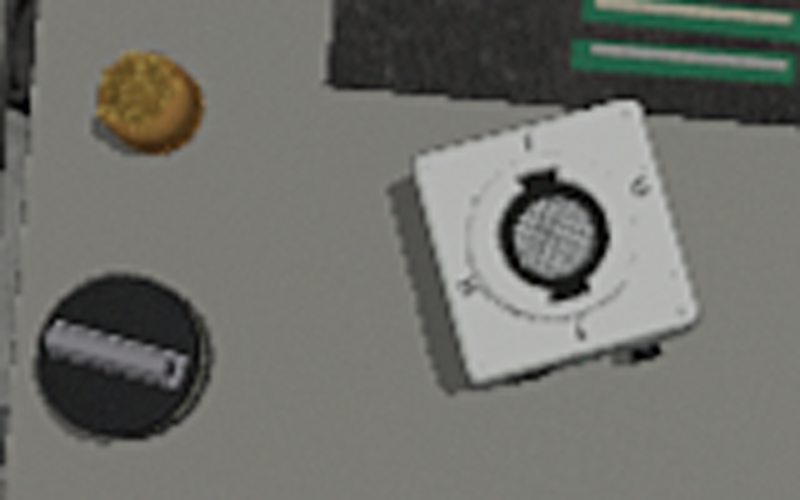

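Call:
send_rows(xyz=[[40,-22,-1],[80,-45,-2],[120,-67,-3],[160,-90,-4],[200,-112,-5],[235,-132,-6],[270,-152,-7],[305,-171,-8],[340,-191,-10],[375,-210,-12]], dr=[[0,0,-0.09],[0,0,-0.18],[0,0,-0.27],[0,0,-0.36],[0,0,-0.45],[0,0,-0.54],[0,0,-0.63],[0,0,-0.72],[0,0,-0.81],[0,0,-0.9]])

```text
time: 0.93
position: [0.4538, -0.3533, 0.2507]
tool_rot: [-2.656, -1.678, 0.001]
ft_force: [0.9, -1.2, -0.1]
grip_width: 0.999
grip_force: 0.0
```

```bash
cat >> h.py <<'E'
def goto(p,yaw):
    "shift (mm) and turn in tool axes from the measured pose to TCP p, tool x at yaw (deg), pointing down"
    s=get_state();r=R.from_rotvec(s["tool_rot"])
    g=R.from_euler("z",yaw,degrees=True)*R.from_rotvec([np.pi,0,0])
    print("t",round(float(s["time"]),2),"pos",s["position"].round(4),"yaw",np.degrees(np.arctan2(*r.as_matrix()[[1,0],0])).round(2),"F",s["ft_force"].round(1),"j",s["joint_positions"].round(2))
    print("shift",(r.inv().apply(np.array(p)-s["position"])*1000).round(1),"turn",(r.inv()*g).as_rotvec().round(3))
E
python3 -c "
from h import *
import bench;print([k for k in dir(bench) if k[0]!='_'])
goto([.545,-.26,.25],75)"
```

```text
['MotionError', 'calibration', 'close_job', 'get_image', 'get_state', 'nose_length']
t 0.93 pos [ 0.4538 -0.3533  0.2507] yaw 64.58 F [ 0.9 -1.2 -0.1] j [ 0.99  0.18 -0.42  1.61  0.08  1.36  0.11]
shift [123.4  42.3   0.7] turn [-0.001  0.    -0.182]
```

Call:
send_rows(xyz=[[25,8,0],[60,20,0],[95,32,0],[115,40,0],[123,42,0],[123,42,0],[123,42,0],[123,42,0],[123,42,0],[123,42,0]], dr=[[0,0,-0.04],[0,0,-0.08],[0,0,-0.12],[0,0,-0.16],[0,0,-0.18],[0,0,-0.18],[0,0,-0.18],[0,0,-0.18],[0,0,-0.18],[0,0,-0.18]])

```text
time: 1.77
position: [0.543, -0.2642, 0.2509]
tool_rot: [2.501, 1.9, -0.001]
ft_force: [0.2, -0.6, 0.2]
grip_width: 1.003
grip_force: 0.0
```

```bash
python3 - <<'E'
from h import *
from bench import nose_length
print("nose",nose_length)
goto([.476,.021,.22],75)
s=get_state();im=get_image("wrist");np.save("w1.npy",np.r_[s["position"],s["tool_rot"]])
cv2.imwrite("pics/w1.png",im[:,:,::-1])
E
```

```text
nose 0.017
t 1.77 pos [ 0.543  -0.2642  0.2509] yaw 74.46 F [ 0.2 -0.6  0.2] j [ 0.84  0.26 -0.51  1.54  0.13  1.38  0.04]
shift [ 256.9 -141.    30.7] turn [-0.     0.001 -0.009]
```

View pics/w1.png

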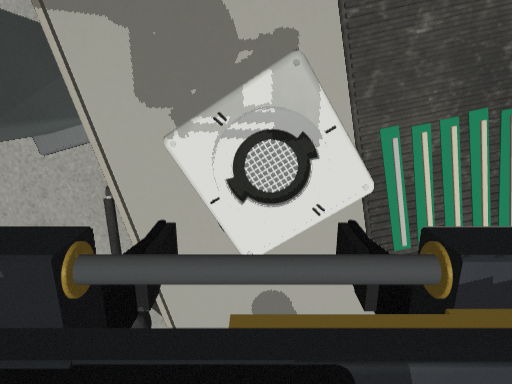

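```bash
cat > m.py <<'E'
from h import *
from scipy.optimize import least_squares
def intake(fn,st):
    v=np.load(st);C=cam("wrist",dict(position=v[:3],tool_rot=v[3:]))
    g=cv2.cvtColor(cv2.imread(fn),cv2.COLOR_BGR2GRAY)
    best=None
    cs,_=cv2.findContours(cv2.morphologyEx((g<90).astype(np.uint8),cv2.MORPH_OPEN,np.ones((3,3))),cv2.RETR_EXTERNAL,cv2.CHAIN_APPROX_NONE)
    for c in cs:
        p=ray(C,c[:,0],.098)[:,:2];w=np.ptp(p,axis=0)
        if .065<w.min()<.1 and w.max()<.11:
            f=lambda q:np.hypot(*(p-q[:2]).T)-q[2]
            q=least_squares(f,[*p.mean(0),.037],loss="soft_l1",f_scale=.001).x
            d=p-q[:2];o=d[np.hypot(*d.T)>.041];a=np.arctan2(o[:,1],o[:,0])
            print("centre",q.round(4),"max r",np.hypot(*d.T).max().round(4),"slot yaw",np.degrees(np.angle(np.exp(2j*a).mean())/2).round(2),len(o))
    for n,uv in [("ribs1",[(331,129),(214,200)]),("pairs",[(220,118),(319,210)])]:
        r=ray(C,uv,.085);e=r[0]-r[1];print(n,r.mean(0).round(4),np.degrees(np.arctan2(e[1],e[0])).round(1),np.linalg.norm(e).round(3))
intake("pics/w1.png","w1.npy")
C=cam("top");g=cv2.imread("pics/b.png").astype(int)
# cartridge bar: grey bright inside the dark disc
y0,x0=208,139;sub=g[y0:y0+28,x0:x0+30].mean(2)
m=(sub>95)
n,l,st,ce=cv2.connectedComponentsWithStats(m.astype(np.uint8))
yy,xx=np.mgrid[:28,:30];k=1+np.argmin([np.hypot(*(ce[i]-[15,12]))+(st[i,4]<20)*99 for i in range(1,n)])
pts=np.c_[xx[l==k]+x0,yy[l==k]+y0];P=ray(C,pts,.094)[:,:2]
print(st[k],P.mean(0).round(4),P.min(0),P.max(0));w,V=np.linalg.eigh(np.cov(P.T));print("bar yaw",np.degrees(np.arctan2(V[1,1],V[0,1])),np.sqrt(w*12))
E
python3 m.py
```

```text
centre [ 0.5584 -0.2568  0.0361] max r 0.0445 slot yaw 15.37 59
centre [ 0.3719 -0.1293  0.0429] max r 0.0618 slot yaw 72.96 210
ribs1 [ 0.5582 -0.2575  0.085 ] 16.3 0.134
pairs [ 0.5588 -0.2579  0.085 ] 121.3 0.134
[  0   6  28  13 132] [0.4769 0.0252] [ 0.4568035  -0.01884149] [0.49484114 0.07071852]
bar yaw 75.32657404613674 [0.01723245 0.09288738]
```

Call:
send_rows(xyz=[[20,-11,0],[52,-29,2],[87,-48,4],[122,-67,6],[157,-86,8],[192,-105,10],[225,-123,12],[245,-134,14],[255,-140,16],[257,-141,16]], dr=[[0,0,0],[0,0,0],[0,0,0],[0,0,0],[0,0,0],[0,0,0],[0,0,0],[0,0,0],[0,0,0],[0,0,-0.01]])

```text
time: 2.65
position: [0.4755, 0.0244, 0.2349]
tool_rot: [2.485, 1.921, -0.001]
ft_force: [-0.4, -0.3, -0.1]
grip_width: 1.001
grip_force: 0.0
```

Call:
send_rows(xyz=[[0,0,0],[0,0,0],[0,0,0],[0,0,0],[0,0,0],[0,0,0],[0,0,0],[0,0,0],[0,0,0],[0,0,0]], dr=[[0,0,0],[0,0,0],[0,0,0],[0,0,0],[0,0,0],[0,0,0],[0,0,0],[0,0,0],[0,0,0],[0,0,0]])

```text
time: 3.48
position: [0.4762, 0.0228, 0.2349]
tool_rot: [2.489, 1.917, -0.0]
ft_force: [0.8, 0.6, -0.4]
grip_width: 1.005
grip_force: 0.0
```

```bash
python3 - <<'E'
from h import *
goto([.477,.023,.086],75.3)
s=get_state();im=get_image("wrist");np.save("w2.npy",np.r_[s["position"],s["tool_rot"]])
cv2.imwrite("pics/w2.png",im[:,:,::-1])
E
```

```text
t 3.48 pos [0.4762 0.0228 0.2349] yaw 75.22 F [ 0.8  0.6 -0.4] j [ 0.64 -0.03 -0.72  1.85 -0.02  1.31 -0.34]
shift [  0.5   0.8 148.9] turn [-0.     0.    -0.001]
```

View pics/w2.png

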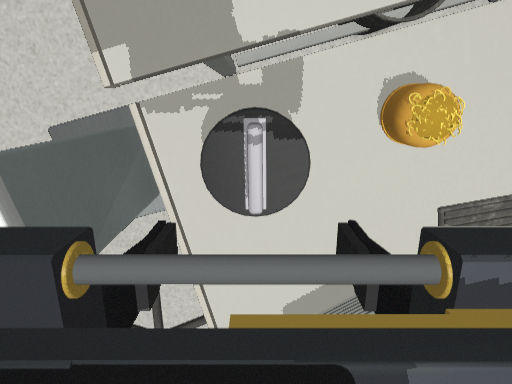

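The wrist picture shows the drum's top disc at about (255,161), radius 55 px, with the bar running from (254,117) to (256,215).

```bash
cat > m2.py <<'E'
from h import *
v=np.load("w2.npy");C=cam("wrist",dict(position=v[:3],tool_rot=v[3:]))
g=cv2.cvtColor(cv2.imread("pics/w2.png"),cv2.COLOR_BGR2GRAY)
m=np.zeros_like(g);cv2.circle(m,(255,161),50,1,-1)
b=((g>95)&(m>0)).astype(np.uint8)
n,l,st,_=cv2.connectedComponentsWithStats(b);k=1+st[1:,4].argmax();print(st[k])
y,x=np.nonzero(l==k);P=ray(C,np.c_[x,y],.094)[:,:2];w,V=np.linalg.eigh(np.cov(P.T))
print("bar",P.mean(0).round(4),"yaw",np.degrees(np.arctan2(V[1,1],V[0,1])).round(2),np.sqrt(w*12).round(4))
d=cv2.morphologyEx((g<85).astype(np.uint8),cv2.MORPH_OPEN,np.ones((5,5)))
for c in cv2.findContours(d,cv2.RETR_EXTERNAL,cv2.CHAIN_APPROX_NONE)[0]:
    if cv2.pointPolygonTest(c,(225,161),False)>0:
        p=ray(C,c[:,0],.066)[:,:2].astype(np.float32)*1000;print("disc",cv2.fitEllipse(p))
E
python3 m2.py
```

```text
[ 243  118   24   94 2035]
bar [0.478  0.0395] yaw 76.09 [0.0199 0.0845]
disc ((476.5959777832031, 35.20903396606445), (97.77391052246094, 107.70716094970703), 75.5416488647461)
```

```bash
cat > t.py <<'E'
from h import *
def st(f):
    v=np.load(f);return cam("wrist",dict(position=v[:3],tool_rot=v[3:]))
W1,W2,T,S=st("w1.npy"),st("w2.npy"),cam("top"),cam("scene")
def tri(L):
    A=np.zeros((3,3));b=np.zeros(3)
    for (K,r,o),uv in L:
        d=r@np.linalg.inv(K)@[*uv,1];d/=np.linalg.norm(d);M=np.eye(3)-np.outer(d,d);A+=M;b+=M@o
    p=np.linalg.solve(A,b);return p.round(4),[(proj(c,p)[0]-uv).round(1).tolist() for c,uv in L]
print("bar ",tri([(W2,(254.5,165)),(T,(153.6,220.4))]))
print("bar ray",ray(W2,(254.5,165),.094),ray(T,(153.6,220.4),.094))
print("disc",tri([(W2,(255,161.5)),(T,(154,221))]))
print("intake",tri([(W1,(272,166)),(T,(240.9,197))]))
print("intake rays",ray(W1,(272,166),.098),ray(T,(240.9,197),.098))
print("cleaner",ray(W2,(436,112),.062),ray(T,(158.5,170),.062))
print(W2[2],T[2])
E
python3 t.py
```

```text
bar  (array([0.4763, 0.0322, 0.0591]), [[0.9, 0.0], [-0.1, 0.2]])
bar ray [[0.4774921  0.03917735 0.094     ]] [[0.47452713 0.02229992 0.094     ]]
disc (array([0.4762, 0.0337, 0.0474]), [[-0.1, -0.0], [0.0, -0.0]])
intake (array([ 0.5593, -0.2604,  0.0751]), [[0.1, 0.0], [-0.0, 0.0]])
intake rays [[ 0.55939166 -0.25555472  0.098     ]] [[ 0.55598871 -0.26127905  0.098     ]]
cleaner [[0.65713733 0.0384288  0.062     ]] [[0.65006767 0.02486924 0.062     ]]
[0.49373085 0.09414757 0.38034259] [ 0.38474521 -0.30519217  1.27440085]
```

```bash
python3 - <<'E'
import cv2
b=cv2.imread("pics/b.png")[195:250,125:185];w=cv2.imread("pics/w2.png")[95:230,190:325]
o=cv2.hconcat([cv2.resize(b,(400,367),interpolation=cv2.INTER_CUBIC)[:367],cv2.resize(w,(367,367),interpolation=cv2.INTER_CUBIC)])
cv2.imwrite("pics/d.png",o)
E
```

```text
(no output)
```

View pics/d.png

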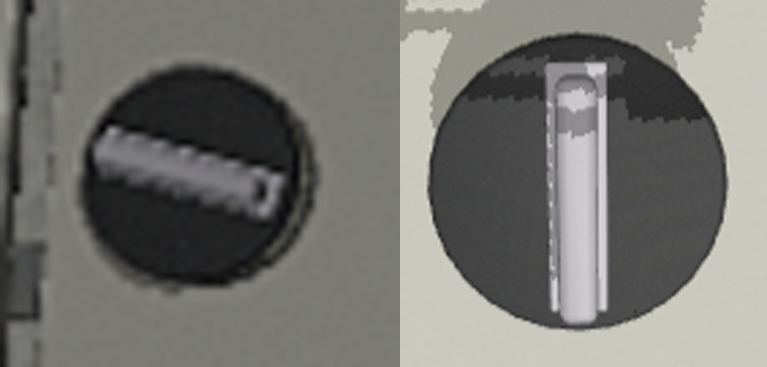

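```bash
cat >> t.py <<'E'
print("---")
print("bar",ray(W2,[(256.5+.5,122.6),(257,213.5),(256.8,168)],.094))
print("disc",ray(W2,[(255,107.3),(255,216),(255,161.6),(200.5,161),(310,161)],.066))
E
python3 t.py | sed '1,/---/d'
```

```text
bar [[ 0.48924412  0.0748441   0.094     ]
 [ 0.46784082 -0.00615913  0.094     ]
 [ 0.47878975  0.03598495  0.094     ]]
disc [[ 0.49060103  0.08713163  0.066     ]
 [ 0.46261365 -0.01808514  0.066     ]
 [ 0.47725789  0.03696893  0.066     ]
 [ 0.42552406  0.05128776  0.066     ]
 [ 0.52978508  0.02368008  0.066     ]]
```

The top camera's lens bends points away from its centre. The wrist view gives the right sizes (bar 84 mm, disc 109 mm), so I'll use it: cartridge at (0.478, 0.0345), intake at (0.5585, -0.257), slots at 16.2°.

Call:
send_rows(xyz=[[3,0,15],[7,-1,40],[12,-1,65],[12,-1,90],[12,-1,110],[12,-1,125],[12,-1,135],[12,-1,142],[12,-1,147],[12,-1,149]], dr=[[0,0,0],[0,0,0],[0,0,0],[0,0,0],[0,0,0],[0,0,0],[0,0,0],[0,0,0],[0,0,0],[0,0,0]], jaw=60)

```text
time: 4.37
position: [0.4784, 0.0346, 0.0857]
tool_rot: [2.489, 1.917, 0.0]
ft_force: [0.4, -0.2, 0.4]
grip_width: 0.689
grip_force: 0.0
```

Call:
send_rows(xyz=[[0,0,0],[0,0,0],[0,0,0],[0,0,0],[0,0,0],[0,0,0],[0,0,0],[0,0,0],[0,0,0],[0,0,0]], dr=[[0,0,0],[0,0,0],[0,0,0],[0,0,0],[0,0,0],[0,0,0],[0,0,0],[0,0,0],[0,0,0],[0,0,0]], jaw=0, grip_force=40)

```text
time: 5.2
position: [0.4782, 0.0346, 0.0859]
tool_rot: [-2.489, -1.917, 0.0]
ft_force: [0.0, 0.3, -0.1]
grip_width: 0.155
grip_force: 40.0
```

```bash
python3 -c "
from h import *
goto([.478,.0345,.24],75.2);s=get_state();print(s['grip_width'],s['grip_force'])"
```

```text
t 5.2 pos [0.4782 0.0346 0.0859] yaw 75.22 F [ 0.   0.3 -0.1] j [ 0.58  0.16 -0.75  2.02  0.13  1.01 -0.49]
shift [-1.000e-01 -2.000e-01 -1.541e+02] turn [-0.  0.  0.]
0.15539613626687263 39.95831142179668
```

Call:
send_rows(xyz=[[0,0,-5],[0,0,-15],[0,0,-30],[0,0,-50],[0,0,-75],[0,0,-95],[0,0,-115],[0,0,-125],[0,0,-132],[0,0,-135]], dr=[[0,0,0],[0,0,0],[0,0,0],[0,0,0],[0,0,0],[0,0,0],[0,0,0],[0,0,0],[0,0,0],[0,0,0]])

```text
time: 6.03
position: [0.4785, 0.0346, 0.2218]
tool_rot: [2.488, 1.917, 0.001]
ft_force: [-0.2, -0.1, -2.8]
grip_width: 0.156
grip_force: 40.0
```

```bash
python3 - <<'E'
from h import *
goto([.5585,-.257,.22],16.2)
s=get_state();print(s["grip_width"],s["torque"].round(2));im=get_image("wrist")
cv2.imwrite("pics/w3.png",im[:,:,::-1])
E
```

```text
t 6.03 pos [0.4785 0.0346 0.2218] yaw 75.22 F [-0.2 -0.1 -2.8] j [ 0.63 -0.01 -0.74  1.86 -0.01  1.29 -0.37]
shift [-261.6  151.7    2. ] turn [ 1.00e-03 -0.00e+00  1.03e+00]
0.15607078247237097 [-0.09 -0.15 -0.04]
```

View pics/w3.png

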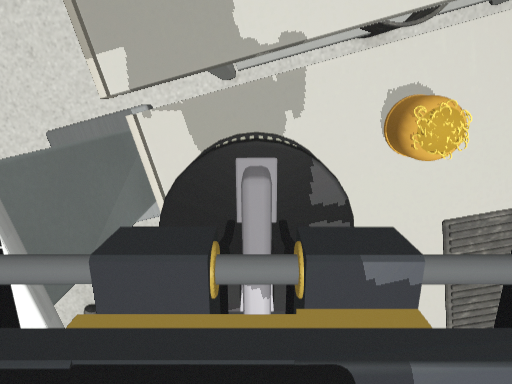

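The wrist view shows the bar gripped. The drum's top edge is near row 144 and the bar's foot ends near row 157. I'll check the offset along the bar in the tool frame.

```bash
python3 - <<'E'
from h import *
W=cam("wrist",dict(position=np.zeros(3),tool_rot=np.zeros(3)))
print(ray(W,[(256,142),(256,146),(256,157)],.020).round(4)); print(ray(W,[(256,167)],-.008).round(4))
g=cv2.imread("pics/w3.png").mean(2)
print(g[126:172,256].round(0).astype(int), g[126:150,225].round(0).astype(int))
E
```

```text
[[ 0.0523 -0.0014  0.02  ]
 [ 0.0503 -0.0014  0.02  ]
 [ 0.0446 -0.0014  0.02  ]]
[[ 0.0451 -0.0014 -0.008 ]]
[158 159 159 159 160 137  75  52  54  52  53  48  34  32  35  52  56  54
  54  51  55  51  52  51  51  51  51  51  51  53  50  85 140 152 155 155
 155 156 156 147 114 102 105 104 106 106] [158 158 159 158 160 159 159 159 160 159 159 158  94  42  49 107 159 109
  42  33  37  50  50  50]
```

Call:
send_rows(xyz=[[-15,9,0],[-45,26,0],[-80,46,0],[-115,67,0],[-150,87,1],[-185,107,1],[-215,125,2],[-240,139,2],[-255,148,2],[-262,152,2]], dr=[[0,0,0.05],[0,0,0.15],[0,0,0.26],[0,0,0.37],[0,0,0.48],[0,0,0.59],[0,0,0.7],[0,0,0.81],[0,0,0.92],[0,0,1.03]])

```text
time: 6.92
position: [0.557, -0.2626, 0.216]
tool_rot: [-3.112, -0.424, 0.006]
ft_force: [0.4, 0.0, -1.7]
grip_width: 0.155
grip_force: 40.0
```

Call:
send_rows(xyz=[[0,0,2],[0,0,6],[0,0,10],[0,0,14],[0,0,16],[0,0,18],[0,0,18],[0,0,18],[0,0,18],[0,0,18]], dr=[[0,0,0],[0,0,0],[0,0,0],[0,0,0],[0,0,0],[0,0,0],[0,0,0],[0,0,0],[0,0,0],[0,0,0]])

```text
time: 7.75
position: [0.5586, -0.2575, 0.2012]
tool_rot: [3.11, 0.443, 0.001]
ft_force: [0.0, -0.5, -2.1]
grip_width: 0.154
grip_force: 40.0
```

```bash
python3 - <<'E'
from h import *
goto([.5585,-.257,.18],16.2)
s=get_state();np.save("w4.npy",np.r_[s["position"],s["tool_rot"]])
im=get_image("wrist");cv2.imwrite("pics/w4.png",im[:,:,::-1])
E
```

```text
t 7.75 pos [ 0.5586 -0.2575  0.2012] yaw 16.21 F [ 0.  -0.5 -2.1] j [ 0.77  0.3  -0.46  1.58  0.14  1.29 -1.  ]
shift [ 0.1 -0.5 21.2] turn [ 0.001 -0.     0.   ]
```

View pics/w4.png

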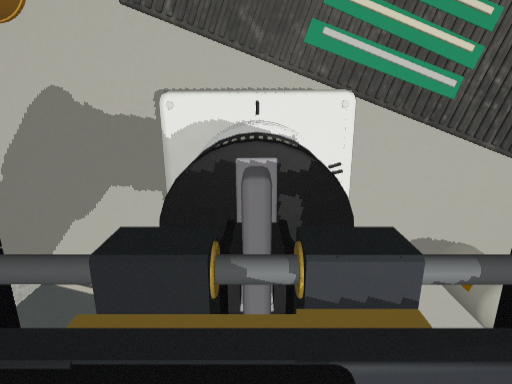

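```bash
python3 - <<'E'
from h import *
W=cam("wrist",dict(position=np.zeros(3),tool_rot=np.zeros(3)));z=.2012-.084
g=cv2.imread("pics/w4.png").mean(2)
y,x=np.nonzero(g[96:120,245:270]<90);print(x.mean()+245,y.min()+96,y.max()+96)
print("rib",ray(W,[(x.mean()+245,y.mean()+96)],z-.001).round(4),"corners edge",ray(W,[(165,92),(353,92)],z).round(4))
c=g[190:215,230:285];yy,xx=np.nonzero(c>75);print("bar cols",xx.min()+230,xx.max()+230, "bar", ray(W,[(256.7,200)],-.008))
E
```

```text
256.97435897435895 101 114
rib [[ 0.0661 -0.0005  0.1162]] corners edge [[ 0.0777 -0.0721  0.1172]
 [ 0.0776  0.0742  0.1172]]
bar cols 236 276 bar [[ 0.02902358 -0.00078768 -0.008     ]]
```

Call:
send_rows(xyz=[[0,0,2],[0,0,5],[0,0,8],[0,0,11],[0,0,14],[0,0,17],[0,0,20],[0,0,23],[0,0,25],[0,0,26]], dr=[[0,0,0],[0,0,0],[0,0,0],[0,0,0],[0,0,0],[0,0,0],[0,0,0],[0,0,0],[0,0,0],[0,0,0]])

```text
time: 8.63
position: [0.5587, -0.2576, 0.1748]
tool_rot: [3.11, 0.443, 0.001]
ft_force: [0.5, 0.3, -0.8]
grip_width: 0.159
grip_force: 40.0
```

```bash
python3 -c "
from h import *
goto([.5585,-.257,.164],16.2);print(get_state()['torque'].round(2))"
```

```text
t 8.63 pos [ 0.5587 -0.2576  0.1748] yaw 16.21 F [ 0.5  0.3 -0.8] j [ 0.77  0.32 -0.46  1.61  0.15  1.24 -1.01]
shift [-0.1 -0.6 10.8] turn [ 0.    -0.001  0.   ]
[-0.06 -0.24  0.02]
```

Call:
send_rows(xyz=[[0,0,1],[0,0,3],[0,0,5],[0,0,7],[0,0,8],[0,0,9],[0,0,10],[0,0,11],[0,0,11],[0,0,11]], dr=[[0,0,0],[0,0,0],[0,0,0],[0,0,0],[0,0,0],[0,0,0],[0,0,0],[0,0,0],[0,0,0],[0,0,0]])

```text
time: 9.47
position: [0.5588, -0.2576, 0.1649]
tool_rot: [3.109, 0.443, 0.002]
ft_force: [0.5, 0.3, 6.2]
grip_width: 0.155
grip_force: 40.0
```

```bash
python3 -c "
from h import *
goto([.5585,-.257,.164],-58.8);s=get_state();print(s['torque'].round(2),s['grip_width'])"
```

```text
t 9.47 pos [ 0.5588 -0.2576  0.1649] yaw 16.21 F [0.5 0.3 6.2] j [ 0.76  0.33 -0.46  1.63  0.15  1.22 -1.01]
shift [-0.1 -0.6  0.9] turn [ 0.000e+00 -1.000e-03  1.309e+00]
[ 0.09  0.07 -0.04] 0.15465983980566617
```

Call:
send_rows(xyz=[[0,0,0],[0,0,0],[0,0,0],[0,0,0],[0,0,0],[0,0,0],[0,0,0],[0,0,0],[0,0,0],[0,0,0]], dr=[[0,0,0.03],[0,0,0.09],[0,0,0.16],[0,0,0.24],[0,0,0.32],[0,0,0.4],[0,0,0.48],[0,0,0.56],[0,0,0.63],[0,0,0.68]])

```text
time: 10.3
position: [0.559, -0.2581, 0.1652]
tool_rot: [3.078, -0.625, 0.003]
ft_force: [-0.4, -0.5, 5.9]
grip_width: 0.156
grip_force: 40.0
```

```bash
python3 -c "
from h import *
goto([.5588,-.2576,.164],-58.8);s=get_state();print(s['torque'].round(2),s['grip_width'])"
```

```text
t 10.3 pos [ 0.559  -0.2581  0.1652] yaw -22.94 F [-0.4 -0.5  5.9] j [ 0.69  0.31 -0.36  1.63  0.12  1.22 -1.67]
shift [-0.3 -0.4  1.2] turn [ 0.    -0.002  0.626]
[-0.06  0.11  0.07] 0.15634088267210636
```

Call:
send_rows(xyz=[[0,0,0],[0,0,0],[0,0,0],[0,0,0],[0,0,0],[0,0,0],[0,0,0],[0,0,0],[0,0,0],[0,0,0]], dr=[[0,0,0.05],[0,0,0.13],[0,0,0.21],[0,0,0.29],[0,0,0.37],[0,0,0.45],[0,0,0.53],[0,0,0.59],[0,0,0.63],[0,0,0.64]])

```text
time: 11.13
position: [0.5588, -0.2582, 0.1651]
tool_rot: [2.726, -1.559, 0.003]
ft_force: [0.2, 0.0, 5.8]
grip_width: 0.155
grip_force: 40.0
```

Call:
send_rows(xyz=[[0,0,0],[0,0,0],[0,0,0],[0,0,0],[0,0,0],[0,0,0],[0,0,0],[0,0,0],[0,0,0],[0,0,0]], dr=[[0,0,0],[0,0,0],[0,0,0],[0,0,0],[0,0,0],[0,0,0],[0,0,0],[0,0,0],[0,0,0],[0,0,0]])

```text
time: 11.97
position: [0.5588, -0.2582, 0.1651]
tool_rot: [2.728, -1.557, 0.003]
ft_force: [-0.3, -0.9, 5.7]
grip_width: 0.153
grip_force: 40.0
```

```bash
python3 -c "
from h import *
goto([.5588,-.2576,.164],-58.8);s=get_state();print(s['torque'].round(2),s['grip_width'])"
```

```text
t 11.97 pos [ 0.5588 -0.2582  0.1651] yaw -59.44 F [-0.3 -0.9  5.7] j [ 0.62  0.31 -0.27  1.63  0.09  1.21 -2.28]
shift [-0.5 -0.3  1.1] turn [-0.    -0.002 -0.011]
[-0.04  0.1   0.05] 0.152742539419615
```

Call:
send_rows(xyz=[[0,0,-0.5],[0,0,-1],[0,0,-1.5],[0,0,-2],[0,0,-2.5],[0,0,-3],[0,0,-3.5],[0,0,-4],[0,0,-4],[0,0,-4]], dr=[[0,0,0],[0,0,0],[0,0,0],[0,0,0],[0,0,0],[0,0,0],[0,0,0],[0,0,0],[0,0,0],[0,0,0]])

```text
time: 12.8
position: [0.5587, -0.2581, 0.1681]
tool_rot: [2.728, -1.557, 0.002]
ft_force: [2.2, -3.0, 4.6]
grip_width: 0.159
grip_force: 40.0
```

Call:
send_rows(xyz=[[0,0,0],[0,0,0],[0,0,0],[0,0,0],[0,0,0],[0,0,0],[0,0,0],[0,0,0],[0,0,0],[0,0,0]], dr=[[0,0,0],[0,0,0],[0,0,0],[0,0,0],[0,0,0],[0,0,0],[0,0,0],[0,0,0],[0,0,0],[0,0,0]], jaw=50)

```text
time: 13.63
position: [0.5584, -0.2575, 0.168]
tool_rot: [2.728, -1.557, 0.0]
ft_force: [0.3, -0.7, -0.1]
grip_width: 0.573
grip_force: 0.0
```

Call:
send_rows(xyz=[[0,0,-3],[0,0,-10],[0,0,-20],[0,0,-35],[0,0,-55],[0,0,-75],[0,0,-95],[0,0,-110],[0,0,-118],[0,0,-120]], dr=[[0,0,0],[0,0,0],[0,0,0],[0,0,0],[0,0,0],[0,0,0],[0,0,0],[0,0,0],[0,0,0],[0,0,0]])

```text
time: 14.47
position: [0.5593, -0.2578, 0.2908]
tool_rot: [-2.728, 1.557, -0.007]
ft_force: [-0.2, 0.1, 0.6]
grip_width: 0.576
grip_force: 0.0
```

```bash
python3 - <<'E'
from h import *
goto([.5588,-.2576,.288],-58.8)
s=get_state();im=get_image("wrist");np.save("w5.npy",np.r_[s["position"],s["tool_rot"]])
cv2.imwrite("pics/w5.png",im[:,:,::-1])
E
```

```text
t 14.47 pos [ 0.5593 -0.2578  0.2908] yaw -59.42 F [-0.2  0.1  0.6] j [ 0.62  0.24 -0.28  1.46  0.07  1.45 -2.27]
shift [-0.4  0.4  2.8] turn [-0.002 -0.004 -0.011]
```

View pics/w5.png

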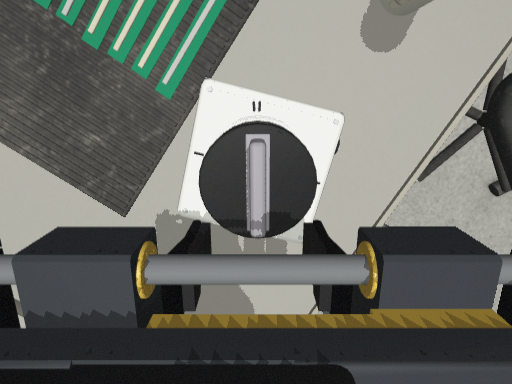

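The wrist view shows the bar upright in the picture (col 257), pointing straight at the lock rib pair (257,106). The cartridge had also risen past 18 mm with the spring still pushing up, so it is in the notches and released. I'll hand it in.

```bash
python3 -c "
from bench import *
print(close_job())"
```

```text
the job is handed in; nothing more can be done
None
```

The filter cartridge is seated in the intake, turned clockwise to the lock and released. The job was handed in at about 14.5 s, and no verdict came back. The bar lines up with the lock ribs, the spring force while raising it pointed to the notches, and the arm met none of the other things.

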